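Lock the bitters caddy with its pin

ROBOT

A 6-joint arm with a two-finger parallel gripper is mounted at the origin on a cart in front of the work surface, level with it; the furniture and walls round the work are solid. World frame = base frame: x ahead of the robot, y to its left, z up, the work surface at z = 0. Lengths are in m, angles in rad, forces in N, time in s.
With the tool pointing down it reaches from about 0.4 to 0.825 m from the base axis. Payload 7 kg.
Tool frame: the origin (TCP) lies between the finger pads; the fingertips stand 14 mm ahead of it and the grasp point (between the pads) lies 5 mm behind it; z points along the fingers, y is the line along which they close (so a half turn about z gives the same grasp; the last joint's range is limited). The gripper opens to 88 mm and grips with 3 to 60 N. Pads are 19 mm wide; open, the fingers measure 130 mm over their backs; the gripper's body (78 mm by 193 mm) begins 47 mm behind the grasp point.
Start: joints at [1.507, 0.359, 0.012, 0, -1.224, -0.288], TCP at [0.233, 0.634, 0.241] pointing down, gripper open.
Joint ranges: [-3.07, 3.07], [-1.43, 2.12], [-1.02, 1.25], [-3.03, 1.67], [-3.05, -0], [-3.03, 3.03]. Speed limits (rad/s): [2.39, 2.39, 3.01, 3.14, 3.14, 3.14].

INTERFACE

Orientations are given as a unit quaternion [x, y, z, w].
In Python, from station import read_state, eyes, env gives the robot as it stands. The module is installed in compiled form; this text tells all that it offers.
- The arm moves only by the tool jog_arm, never from a script. Its argument "moves" is a list of rows, each a list of 7 numbers: the shift along the tool's x, y, z in cm, then the turn, a rotation vector about the tool's x, y, z in degrees, then the gripper command: -1 is shut, 1 is fully open, values between are in proportion. In form: [[x, y, z, rx, ry, rz, grip], ...]. A call has 1 to 12 rows; each row is the pose to reach, as a shift and turn from the pose commanded when the call began, along the tool's axes at that moment; what a row does not reach only later rows make up. A row lasts 1/8 s, in which the tool goes at most 62.5 mm and 10.7 degrees, less where a joint would pass 70% of its speed; a pose out of reach is approached as far as the arm can. A call with a gripper value outside its range is refused whole. The fingers move at their own pace and stop on an object; "force" is the grip in N (left out, the last holds). Time passes only in rows, so rows that repeat a pose let the fingers close. It gives the time, the measured TCP pose, the force, the opening and the grip force at its end, in the units of the state.
- read_state(): the state, without advancing time (a new reading comes with each control period).
- eyes.capture(name): name is "scene" or "top" or "wrist"; returns (picture, depth): 480x640x3 uint8, red, green, blue; 480x640 float32, m along the optical axis (not along the pixel's ray), 0 where there is no reading.
- eyes.camera_params(name): a dict with "intrinsics" (3x3 intrinsics, pixels), "R" (3x3) and "t" (3): a world point X has camera coordinates R X + t. Camera axes: x right, y down, z forward; pixel columns grow to the right and rows downward; lengths in m; the calibration is good to about 2 mm. A picture is of the moment at which its call begins: read the wrist's pose just before it. camera_params takes no time and is no camera call; for the wrist camera it gives the pose at the moment of the call.
- env.sign_off(): hands the job in; it is judged then, once.
The state is a dict: "t": time; "joint_pos": joint angles; "joint_vel": joint speeds; "tau": joint torques, N m; "tcp_pos": TCP position; "eef_rot": TCP orientation; "contact_force": force on the tool from outside, world axes, zero at the start; "moment": the same for the moment, N m; "opening": finger opening in m; "grip_force": force on a finger pad.
Only numpy, scipy, OpenCV 4.12 (cv2) and the standard library are available. Lean on these libraries where they do the work, as an engineer would, in place of code of your own. Each camera call takes 0.05 s, during which the arm holds its last target. There are 200 camera calls.

TASK

Swing the steel gate of the bitters caddy shut by its red knob, so that its end eye lies between the two rings of the bracket and all three holes line up. Then take the long brass pin from the wooden stand and drop it down through all three holes until its collar rests on the upper ring, and let go. Leave the short black pin in the stand.

Things in the scene. Friction and masses are not known exactly. Their poses are not given: they have to be found in the camera images.
- gate (a joint): steel gate bar: 0 = shut at its stop, eye centred under pin_seat; grows as its free end swings toward the robot (clockwise from above), up to 1.2. Stays where left (friction 0.04 N m). 160 mm from upright hinge axis to eye centre; bar and eye 58 to 70 mm above the worktop; eye 48 mm outside, 26 mm hole.
- gate_knob (a point): top centre of the red round knob standing on the gate, 121 mm above the worktop, 75 mm from the hinge axis; knob 20 mm in diameter, 34 mm tall, on a 12 mm stem. Axes turn with the gate: hinge axis 75 mm along +y, eye centre 85 mm along -y, z up.
- pin_seat (a point): hole centre, top face of the upper bracket ring at the right of the fixed wooden caddy; 85 mm above worktop. x away from robot, y left (hinge axis 160 mm along +y), z up. Two rings, 52 mm outside, 26 mm holes, 10 mm thick, tops at 85 and 45 mm, joined by a plate behind; gate eye enters between from the front. Caddy floor at 12 mm. Bottles, to 140 mm high, begin 45 mm behind (+x).
- long_pin: the long all-brass pin (about 120 g), to be used, hanging upright in a hole of a light wooden stand (top 80 mm above worktop; two holes 90 mm apart, either pin in either). Origin at its tapered tip, z up: shank 12 mm in diameter to z = 65 mm, collar 42 mm in diameter to 70 mm, round grip 20 mm in diameter to 105 mm.
- short_pin: the short all-black pin, not to be used, upright in the other hole of the stand. Origin at its tip, z up: shank 12 mm in diameter to z = 28 mm (too short for the bracket), collar 42 mm to 33 mm, grip 20 mm in diameter to 68 mm.
Things that resemble listed ones, but are neither listed nor needed, are in the scene too. What is meant by the long_pin is not blue, and is the larger of those in its own colour.

How it is judged:
At the end, for the whole second after the job is handed in: The gate is shut (within 0.12 rad) and the long brass pin stands at rest through the upper ring, the gate's eye and the lower ring: upright within 0.17 rad, its tip within 14 mm of the hole's axis and its collar down on the upper ring (within 7 mm) (value of joint gate below 0.12 rad and z of long_pin in the frame of pin_seat between -0.075 and -0.058 m and horizontal distance between long_pin and pin_seat below 0.014 m and angle between long_pin's own z axis and vertical below 0.17 rad and linear speed of long_pin below 0.02 m/s); the robot touches nothing.
It fails at once if the short black pin is taken out of or knocked from its place (distance of short_pin from where it was at the start of the episode above 0.03 m).
It also fails if it takes over 54 s, if anything falls off the work surface, if the arm or the gripper's body presses on something with over 40 N, if the wrist force passes 120 N, or if a joint passes its speed limit or range.

## Working session

There is one attempt and no reset: what is moved stays moved. The work goes in short steps, Python scripts to look and compute and a tool call to move; the robot and the scene stay as the last step left them, time stands still between calls to the robot, and variables do not carry over. Pictures are saved under pics/ and viewed, at most 10 in all, crops included, and the job is handed in when it is done.

Besides the shell and the picture viewer there is one more tool, called after ">>>" as name(argument=value, ...) on one line, values as JSON. jog_arm: Moves the arm, as the interface text tells. Its arguments: {"type":"object","properties":{"moves":{"type":"array"},"force":{"type":"number"}},"required":["moves"]}

```bash
mkdir -p pics; cat > h.py <<'E'
import numpy as np, cv2
from station import read_state, eyes, env
from scipy.spatial.transform import Rotation as Ro
def grab(n):
    P=eyes.camera_params(n); im,d=eyes.capture(n); return im,d,P
def cloud(d,P):
    v,u=np.mgrid[0:480,0:640]; K=P["intrinsics"]
    c=np.stack([(u-K[0,2])/K[0,0]*d,(v-K[1,2])/K[1,1]*d,d],-1)
    return (c-P["t"])@P["R"]
def ray(P,uv,z):
    K=P["intrinsics"];R=np.array(P["R"]);t=np.array(P["t"])
    o=-R.T@t; r=R.T@np.linalg.solve(K,[uv[0],uv[1],1]); return o+r*(z-o[2])/r[2]
def tool(target):  # world point -> shift in tool cm from tcp
    s=read_state(); return Ro.from_quat(s["eef_rot"]).inv().apply(np.array(target)-s["tcp_pos"])*100
def save(n,im): cv2.imwrite("pics/"+n,cv2.cvtColor(im,cv2.COLOR_RGB2BGR))
E
python3 - <<'E'
from h import *
for n in("scene","top"):
    im,d,P=grab(n); save(n+"0.png",im); np.savez("/tmp/"+n,im=im,d=d,R=P["R"],t=P["t"],intrinsics=P["intrinsics"])
    print(n,-P["R"].T@P["t"],P["R"][2])
s=read_state();print(s["t"],s["tcp_pos"],Ro.from_quat(s["eef_rot"]).as_matrix())
E
```

```text
scene [ 0.00333109 -0.42791349  0.504251  ] [ 0.55835394  0.69602496 -0.45143121]
top [0.32515789 0.16185592 1.04517093] [ 0.16406972  0.00655338 -0.98642698]
0.1 [0.2324869  0.63327603 0.23970758] [[ 9.38715011e-01 -3.44694050e-01 -3.74801609e-04]
 [-3.44694226e-01 -9.38713942e-01 -1.42335031e-03]
 [ 1.38788887e-04  1.46531225e-03 -9.99998917e-01]]
```

View pics/scene0.png

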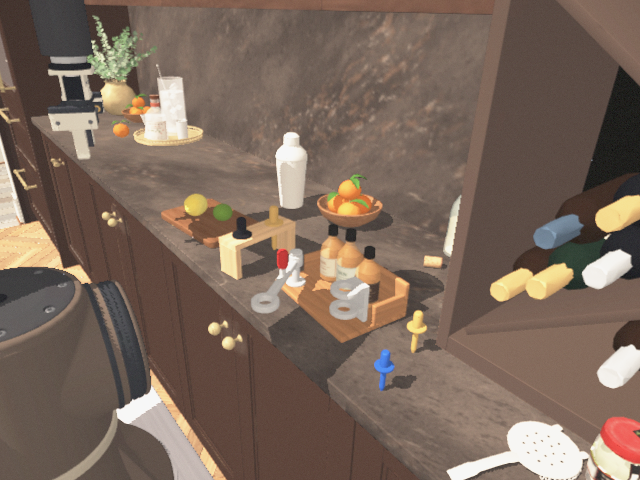

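View pics/top0.png

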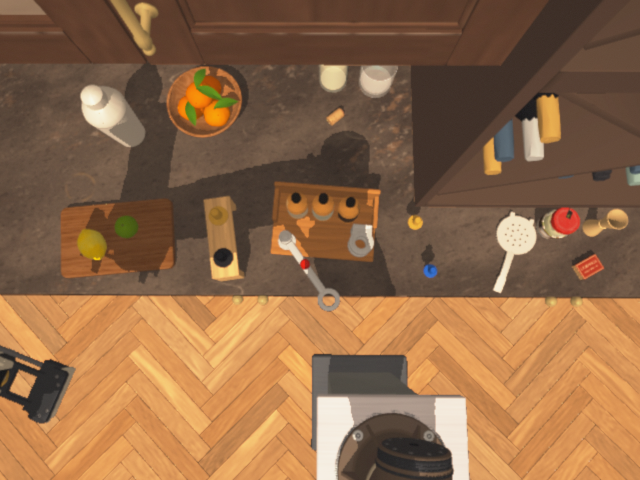

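Scene: candidates for the long pin are the brass one in the stand (top 218,213; scene 274,215), the free brass one (top 415,222; scene 417,330), the free blue one (top 430,270) and the black one in the stand (top 223,257). By the description I choose the brass one in the stand. The gate is open, with its knob at top (305,264), eye at (328,299) and ring at (361,240).

```bash
python3 - <<'E'
from h import *
Z=np.load("/tmp/top.npz");im,d=Z["im"],Z["d"];P={k:Z[k] for k in("R","t","intrinsics")}
C=cloud(d,P); hsv=cv2.cvtColor(im,cv2.COLOR_RGB2HSV)
def blob(name,box,f):
    x0,y0,x1,y1=box; m=np.zeros((480,640),bool); m[y0:y1,x0:x1]=True
    m&=f; pts=C[m]; v,u=np.nonzero(m)
    print(name,m.sum(),(u.mean().round(1),v.mean().round(1)),"med",np.median(pts,0).round(4),"zmax",np.percentile(pts[:,2],[5,50,95]).round(3), "xy range",pts[:,:2].min(0).round(3),pts[:,:2].max(0).round(3))
z=C[...,2]
red=((hsv[...,0]<8)|(hsv[...,0]>172))&(hsv[...,1]>150)
blob("knob",(290,250,320,280),red&(z>.1))
blob("eye",(312,285,345,315),(z>.05)&(z<.08))
blob("ring",(340,215,380,262),(z>.078)&(z<.092)&(hsv[...,1]<60))
blob("brassgrip",(200,195,240,235),(z>.108))
blob("brasscollar",(200,195,240,235),(z>.083)&(z<.105))
blob("black",(205,240,240,275),(z>.105))
blob("blackcollar",(205,240,240,275),(z>.0825)&(z<.1))
blob("stand",(195,185,250,290),(z>.07)&(z<.082))
blob("freebrass",(400,205,430,240),(z>.03))
blob("freeblue",(415,255,445,285),(z>.03))
blob("hinge",(275,225,300,250),(z>.06)&(hsv[...,1]<60))
blob("bottles",(280,185,365,225),(z>.08))
S=np.concatenate([cv2.resize(im[180:310,190:390],(800,520),interpolation=2)]);save("c1.png",S)
E
```

```text
knob 74 (np.float64(304.5), np.float64(263.6)) med [0.4213 0.1869 0.1211] zmax [0.116 0.121 0.124] xy range [0.413 0.178] [0.431 0.196]
eye 351 (np.float64(327.2), np.float64(297.8)) med [0.3575 0.1429 0.0704] zmax [0.068 0.07  0.073] xy range [0.329 0.114] [0.382 0.168]
ring 464 (np.float64(361.3), np.float64(238.4)) med [0.4816 0.0702 0.0854] zmax [0.082 0.085 0.088] xy range [0.445 0.046] [0.507 0.096]
brassgrip 90 (np.float64(215.2), np.float64(212.8)) med [0.5238 0.3689 0.1193] zmax [0.112 0.119 0.63 ] xy range [0.325 0.162] [0.535 0.381]
brasscollar 237 (np.float64(219.4), np.float64(217.1)) med [0.5193 0.3654 0.0853] zmax [0.083 0.085 0.094] xy range [0.486 0.341] [0.564 0.393]
black 93 (np.float64(220.0), np.float64(256.2)) med [0.4356 0.3552 0.1195] zmax [0.109 0.119 0.493] xy range [0.325 0.162] [0.446 0.367]
blackcollar 327 (np.float64(223.9), np.float64(257.8)) med [0.4336 0.3521 0.0847] zmax [0.083 0.085 0.089] xy range [0.403 0.327] [0.474 0.388]
stand 1218 (np.float64(221.6), np.float64(236.8)) med [0.4825 0.3622 0.0802] zmax [0.077 0.08  0.082] xy range [0.393 0.324] [0.569 0.403]
freebrass 173 (np.float64(414.9), np.float64(222.1)) med [ 0.5171 -0.0467  0.0552] zmax [0.051 0.055 0.082] xy range [ 0.325 -0.065] [0.536 0.162]
freeblue 141 (np.float64(430.1), np.float64(270.7)) med [ 0.4145 -0.0768  0.0499] zmax [0.046 0.05  0.074] xy range [ 0.325 -0.093] [0.428 0.162]
hinge 188 (np.float64(287.1), np.float64(239.9)) med [0.4754 0.225  0.0822] zmax [0.068 0.082 0.087] xy range [0.325 0.162] [0.494 0.242]
bottles 1074 (np.float64(323.1), np.float64(204.3)) med [0.5465 0.1509 0.0958] zmax [0.083 0.096 0.14 ] xy range [0.325 0.074] [0.578 0.226]
```

View pics/c1.png

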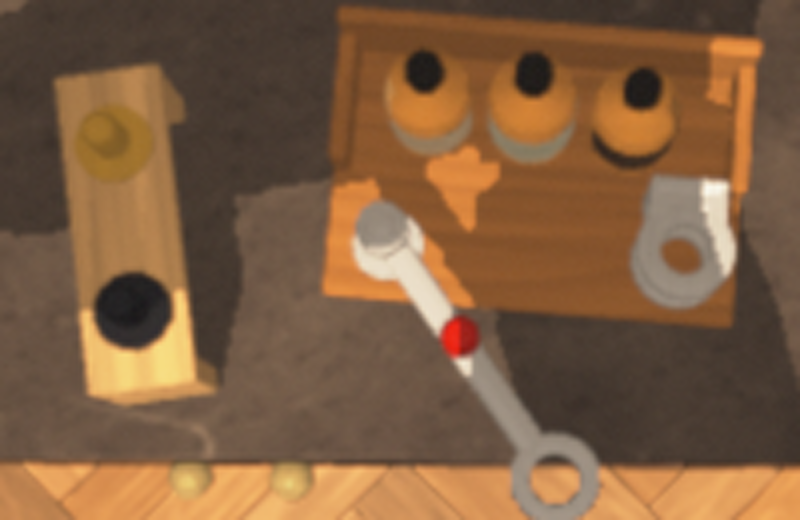

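The crop confirms it: all-brass pin in the stand at (110,142) in the crop, black pin at (133,310); gate eye is at (555,480), ring hole at (683,255). Moving over the knob.

>>> jog_arm(moves=[[33,35.4,4,0,0,-15.7,1],[33,35.4,4,0,0,-15.7,1],[33,35.4,4,0,0,-15.7,1],[33,35.4,4,0,0,-15.7,1],[33,35.4,4,0,0,-15.7,1],[33,35.4,4,0,0,-15.7,1],[33,35.4,4,0,0,-15.7,1],[33,35.4,4,0,0,-15.7,1],[33,35.4,4,0,0,-15.7,1],[33,35.4,4,0,0,-15.7,1],[33,35.4,4,0,0,-15.7,1],[33,35.4,4,0,0,-15.7,1]], force=10)

```text
t: 1.6
tcp_pos: [0.4202, 0.1885, 0.2006]
eef_rot: [0.999, -0.038, 0.0, 0.0]
contact_force: [-0.7, 0.4, -0.6]
opening: 0.088
grip_force: 0.0
```

```bash
python3 - <<'E'
from h import *
im,d,P=grab("wrist"); save("w1.png",im); C=cloud(d,P); np.savez("/tmp/w1",im=im,C=C,**P)
hsv=cv2.cvtColor(im,cv2.COLOR_RGB2HSV)
m=((hsv[...,0]<8)|(hsv[...,0]>172))&(hsv[...,1]>150)&(C[...,2]>.11)&(C[...,2]<.13)
print(m.sum(),C[m].mean(0),C[m].min(0),C[m].max(0)); print(Ro.from_quat(read_state()["eef_rot"]).as_matrix().round(3))
print(-P["R"].T@P["t"],P["R"][2])
E
```

```text
787 [0.42486812 0.18562091 0.11977522] [0.41289586 0.17644127 0.11013596] [0.43296504 0.19486538 0.12308804]
[[ 0.997 -0.076 -0.   ]
 [-0.076 -0.997 -0.   ]
 [-0.     0.    -1.   ]]
[0.500342   0.18241209 0.34509065] [-0.295101    0.02272646 -0.95519574]
```

View pics/w1.png

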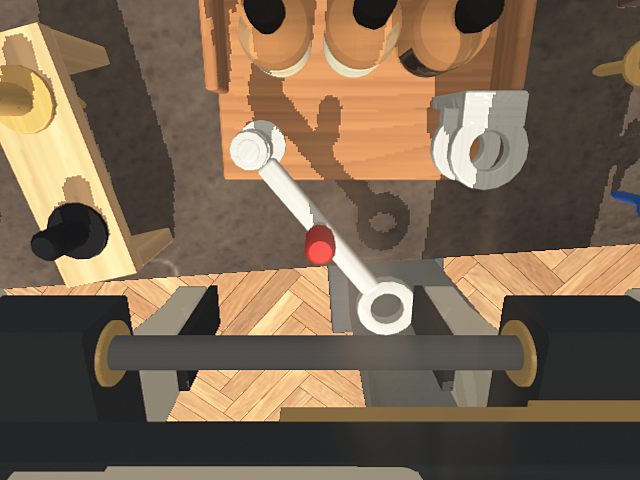

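The wrist view shows the knob at (320,247), eye at (385,307), upper ring at (487,150), hinge cap at (250,148) and both pins at the left.

```bash
cat >> h.py <<'E'
def fit(C,box,z0,z1,extra=None):
    x0,y0,x1,y1=box; m=np.zeros((480,640),bool); m[y0:y1,x0:x1]=True
    m&=(C[...,2]>z0)&(C[...,2]<z1)
    if extra is not None: m&=extra
    p=(C[m][:,:2]*1e4).astype(np.float32)
    (x,y),r=cv2.minEnclosingCircle(p); return m.sum(),np.round([x/1e4,y/1e4,r/1e4],4),C[m].mean(0).round(4)
E
python3 - <<'E'
from h import *
Z=np.load("/tmp/w1.npz");im,C=Z["im"],Z["C"];P={k:Z[k] for k in("R","t","intrinsics")}
print("eye",fit(C,(350,275,420,340),.066,.074))
print("hinge",fit(C,(225,120,275,172),.078,.092))
print("ring front",fit(C,(440,135,532,195),.081,.089))
g=cv2.cvtColor(im,cv2.COLOR_RGB2GRAY)
print("ring hole ray",ray(P,(487,150),.085), "eye ray",ray(P,(386,307),.07))
print("brass collar",fit(C,(0,60,60,135),.0825,.09)," black",fit(C,(25,200,112,265),.0825,.09))
print("collar rays",ray(P,(27,100),.085),ray(P,(76,231),.085))
E
```

```text
eye (np.int64(2104), array([0.3597, 0.143 , 0.0326]), array([0.3583, 0.1403, 0.0701]))
hinge (np.int64(1171), array([0.4842, 0.2283, 0.0129]), array([0.4845, 0.2281, 0.0835]))
ring front (np.int64(2541), array([0.4717, 0.0695, 0.026 ]), array([0.4648, 0.0704, 0.085 ]))
ring hole ray [0.47253429 0.07067567 0.085     ] eye ray [0.35454077 0.13732114 0.07      ]
brass collar (np.int64(2258), array([0.5265, 0.3691, 0.0212]), array([0.5261, 0.3629, 0.0853]))  black (np.int64(1757), array([0.436 , 0.3568, 0.0236]), array([0.4404, 0.3505, 0.0854]))
collar rays [0.52626172 0.36466066 0.085     ] [0.43849888 0.35610861 0.085     ]
```

>>> jog_arm(moves=[[0.2,0.2,5,0,0,0,1],[0.2,0.2,10,0,0,0,1],[0.2,0.2,10,0,0,0,1],[0.2,0.2,10,0,0,0,-1],[0.2,0.2,10,0,0,0,-1],[0.2,0.2,10,0,0,0,-1],[0.2,0.2,10,0,0,0,-1],[0.2,0.2,10,0,0,0,-1]], force=8)

```text
t: 2.65
tcp_pos: [0.4223, 0.1855, 0.1009]
eef_rot: [0.999, -0.039, 0.0, -0.0]
contact_force: [-0.7, -0.9, 0.1]
opening: 0.0429
grip_force: 0.0
```

>>> jog_arm(moves=[[0,0,0,0,0,0,-1],[0,0,0,0,0,0,-1],[0,0,0,0,0,0,-1],[0,0,0,0,0,0,-1]])

```text
t: 3.15
tcp_pos: [0.4223, 0.1855, 0.1005]
eef_rot: [0.999, -0.039, -0.0, 0.0]
contact_force: [0.9, -0.4, -0.6]
opening: 0.0196
grip_force: 8.0
```

>>> jog_arm(moves=[[0.45,0.5,0,0,0,0,-1],[1.0,1.0,0,0,0,0,-1],[1.6,1.45,0,0,0,0,-1],[2.2,1.8,0,0,0,0,-1],[2.9,2.15,0,0,0,0,-1],[3.6,2.4,0,0,0,0,-1],[4.2,2.6,0,0,0,0,-1],[4.7,2.7,0,0,0,0,-1],[5.3,2.75,0,0,0,0,-1],[5.8,2.75,0,0,0,0,-1],[5.8,2.75,0,0,0,0,-1]])

```text
t: 4.53
tcp_pos: [0.4773, 0.1538, 0.1002]
eef_rot: [0.999, -0.039, -0.001, -0.0]
contact_force: [-6.2, 7.0, 0.7]
opening: 0.0193
grip_force: 8.0
```

>>> jog_arm(moves=[[0,0,0,0,0,0,1],[0,0,0,0,0,0,1],[0,0,0,0,0,0,1],[0,0,-5,0,0,0,1],[0,0,-10,0,0,0,1],[0,0,-13,0,0,0,1],[-5,0,-13,0,0,0,1],[-5,0,-13,0,0,0,1]])

```text
t: 5.52
tcp_pos: [0.426, 0.1569, 0.2311]
eef_rot: [0.999, -0.038, 0.0, -0.001]
contact_force: [0.8, -0.7, 0.0]
opening: 0.0869
grip_force: 0.0
```

```bash
python3 - <<'E'
from h import *
s=read_state();print(s["t"],s["tcp_pos"])
im,d,P=grab("wrist"); C=cloud(d,P); np.savez("/tmp/w2",im=im,C=C,**P); save("w2.png",im)
hsv=cv2.cvtColor(im,cv2.COLOR_RGB2HSV)
m=((hsv[...,0]<8)|(hsv[...,0]>172))&(hsv[...,1]>150)&(C[...,2]>.11)&(C[...,2]<.13)
print(m.sum(),C[m].mean(0),C[m].min(0),C[m].max(0))
E
```

```text
5.525 [0.42603338 0.15687265 0.23113248]
683 [0.47898631 0.15389082 0.12025261] [0.46878447 0.1446412  0.11032892] [0.48845242 0.16326017 0.12329638]
```

View pics/w2.png

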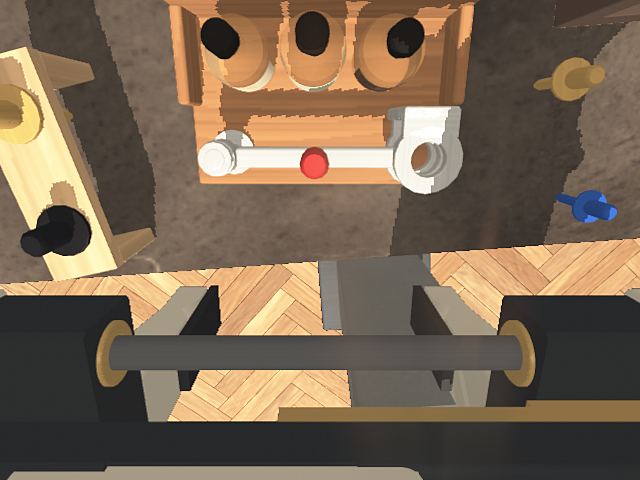

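The gate is shut: bar lies straight, eye in the bracket under the ring hole at (428,158). Next, over the brass pin.

>>> jog_arm(moves=[[2,-5.5,0,0,0,0,1],[4.2,-11,0,0,0,0,1],[6.3,-16.5,0,0,0,0,1],[8.3,-21.9,0,0,0,0,1],[8.3,-21.9,2,0,0,0,1],[8.3,-21.9,2,0,0,0,1],[8.3,-21.9,2,0,0,0,1]])

```text
t: 6.45
tcp_pos: [0.5283, 0.3688, 0.2109]
eef_rot: [0.999, -0.039, 0.0, 0.0]
contact_force: [-0.5, 0.4, 0.4]
opening: 0.0878
grip_force: 0.0
```

```bash
python3 - <<'E'
from h import *
Z=np.load("/tmp/w2.npz");P2={k:Z[k] for k in("R","t","intrinsics")}
print("seat",fit(Z["C"],(394,135,466,196),.081,.089),ray(P2,(428,159),.085))
s=read_state();print(s["t"],s["tcp_pos"])
im,d,P=grab("wrist"); C=cloud(d,P); save("w3.png",im)
hsv=cv2.cvtColor(im,cv2.COLOR_RGB2HSV)
br=(hsv[...,0]>15)&(hsv[...,0]<35)
print("grip top",fit(C,(220,150,420,340),.117,.124)); print("collar",fit(C,(200,150,440,340),.0825,.09))
print("at pin?",tool([.5255,.3685,.103]))
E
```

```text
seat (np.int64(2492), array([0.4722, 0.0691, 0.0261]), array([0.4693, 0.0697, 0.0851])) [0.4719097  0.06947596 0.085     ]
6.45 [0.52833091 0.36878533 0.21087652]
grip top (np.int64(591), array([0.5274, 0.3696, 0.0098]), array([0.5279, 0.3696, 0.1197]))
collar (np.int64(2156), array([0.4941, 0.3569, 0.056 ]), array([0.5064, 0.3647, 0.0853]))
at pin? [-0.2938019   0.07076379 10.84569152]
```

View pics/w3.png

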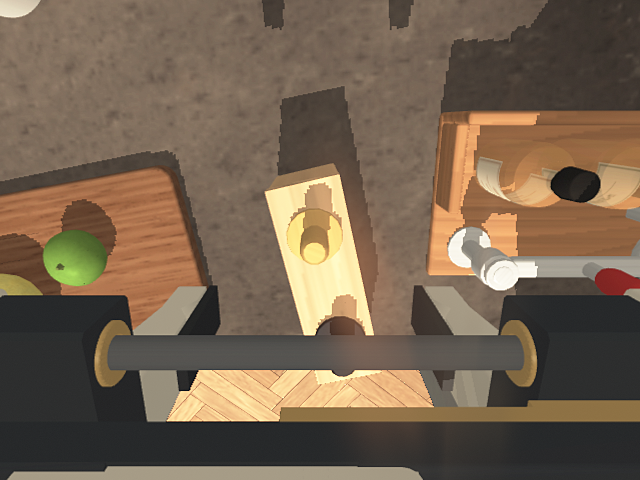

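The brass pin's grip is at (314,250), between the fingers. Descending and gripping.

>>> jog_arm(moves=[[-0.1,-0.1,5.5,0,0,0,1],[-0.1,-0.1,9.5,0,0,0,1],[-0.1,-0.1,10.7,0,0,0,1],[-0.1,-0.1,10.7,0,0,0,-1],[-0.1,-0.1,10.7,0,0,0,-1],[-0.1,-0.1,10.7,0,0,0,-1],[-0.1,-0.1,10.7,0,0,0,-1],[-0.1,-0.1,10.7,0,0,0,-1],[-0.1,-0.1,10.7,0,0,0,-1],[-0.1,-0.1,10.7,0,0,0,-1],[-0.1,-0.1,10.7,0,0,0,-1],[-0.1,-0.1,10.7,0,0,0,-1]], force=30)

```text
t: 8.0
tcp_pos: [0.5269, 0.3704, 0.1035]
eef_rot: [0.999, -0.039, -0.0, 0.0]
contact_force: [0.2, -0.5, 0.1]
opening: 0.0193
grip_force: 30.0
```

>>> jog_arm(moves=[[0,0,-1.5,0,0,0,-1],[0,0,-4,0,0,0,-1],[0,0,-7,0,0,0,-1],[0,0,-10.5,0,0,0,-1],[0,0,-14,0,0,0,-1],[-3.2,2,-14,0,0,0,-1],[-5,7,-14,0,0,0,-1],[-5,12,-14,0,0,0,-1],[-5,17,-14,0,0,0,-1],[-4.5,22,-14,0,0,0,-1],[-3.5,27,-14,0,0,0,-1],[-3.2,30.4,-14,0,0,0,-1]])

```text
t: 9.5
tcp_pos: [0.4713, 0.0679, 0.2448]
eef_rot: [0.999, -0.039, 0.001, -0.0]
contact_force: [0.2, 0.0, -0.9]
opening: 0.0191
grip_force: 30.0
```

>>> jog_arm(moves=[[0,0,0,0,0,0,-1],[0,0,0,0,0,0,-1]])

```text
t: 9.75
tcp_pos: [0.4716, 0.0699, 0.2443]
eef_rot: [0.999, -0.039, 0.001, -0.0]
contact_force: [-0.5, -0.2, 0.2]
opening: 0.0194
grip_force: 30.0
```

```bash
python3 - <<'E'
from h import *
s=read_state();print(s["t"],s["tcp_pos"],s["opening"],s["eef_rot"])
im,d,P=grab("wrist");sc,ds,Ps=grab("scene"); C=cloud(ds,Ps)
h=cv2.cvtColor(sc,cv2.COLOR_RGB2HSV)
g=s["tcp_pos"]
m=(np.hypot(C[...,0]-g[0],C[...,1]-g[1])<.03)&(C[...,2]>.14)&(C[...,2]<.205)&(ds>0)
for a in np.arange(.14,.205,.01):
    q=C[m&(C[...,2]>=a)&(C[...,2]<a+.01)]
    if len(q): print(round(a,3),len(q),q.mean(0).round(4))
q=Ps["R"]@g+Ps["t"];uv=Ps["intrinsics"]@q;uv=(uv/uv[2]).astype(int);print(uv)
x0,y0=max(uv[0]-70,0),max(uv[1]-60,0)
save("c4.png",np.hstack([cv2.resize(sc[y0:y0+180,x0:x0+140],(350,450),interpolation=2),cv2.resize(im,(440,330))[0:330].copy() if 0 else cv2.copyMakeBorder(cv2.resize(im,(440,330)),0,120,0,0,0)]))
E
```

```text
9.75 [0.47156972 0.06988026 0.24431653] 0.01938027624243856 [ 9.99232912e-01 -3.91562580e-02  5.06249892e-04 -3.45263441e-04]
0.15 11 [0.4687 0.0681 0.1579]
0.16 32 [0.468  0.0664 0.1658]
0.17 39 [0.4681 0.0671 0.1747]
0.18 44 [0.4684 0.067  0.1849]
0.19 44 [0.4683 0.0674 0.1948]
0.2 21 [0.468  0.0668 0.2025]
[349 198   1]
```

View pics/c4.png

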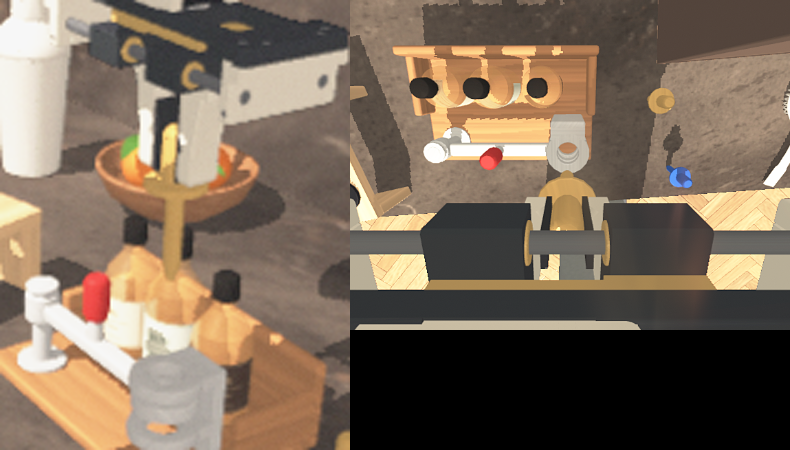

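The pin hangs upright over the ring hole (in the scene crop, its shank is at (173,235) and the ring at (165,375)). Lowering.

>>> jog_arm(moves=[[0,0,3,0,0,0,-1],[0,0,5.5,0,0,0,-1],[0,0,6.8,0,0,0,-1],[0,0,7.8,0,0,0,-1],[0,0,8.8,0,0,0,-1],[0,0,9.8,0,0,0,-1],[0,0,10.8,0,0,0,-1],[0,0,11.8,0,0,0,-1],[0,0,12.6,0,0,0,-1],[0,0,13.2,0,0,0,-1],[0,0,13.4,0,0,0,-1],[0,0,13.4,0,0,0,-1]])

```text
t: 11.35
tcp_pos: [0.4715, 0.0698, 0.1096]
eef_rot: [0.999, -0.039, 0.0, 0.0]
contact_force: [0.3, -0.2, -1.9]
opening: 0.0192
grip_force: 30.0
```

>>> jog_arm(moves=[[0,0,0,0,0,0,-0.3],[0,0,0,0,0,0,0.1],[0,0,0,0,0,0,0.1],[0,0,0,0,0,0,0.1],[0,0,-2,0,0,0,0.1],[0,0,-5,0,0,0,0.1],[0,0,-10,0,0,0,0.1],[-4,0,-14,0,0,0,0.1],[-6,0,-14,0,0,0,0.1],[-6,0,-14,0,0,0,0.1]])

```text
t: 12.6
tcp_pos: [0.4104, 0.0744, 0.2497]
eef_rot: [0.999, -0.038, 0.0, -0.001]
contact_force: [-0.3, -0.3, -0.3]
opening: 0.0482
grip_force: 0.0
```

```bash
python3 - <<'E'
from h import *
s=read_state();print(s["t"],s["tcp_pos"])
im,d,P=grab("wrist");sc,ds,Ps=grab("scene"); C=cloud(d,P)
print("grip top",fit(C,(330,100,520,290),.115,.135))
print("collar",fit(C,(380,100,520,290),.086,.0955))
m=(np.hypot(C[...,0]-.472,C[...,1]-.07)<.03)&(C[...,2]>.08)
print(np.percentile(C[m][:,2],[20,50,80,99]))
save("c5.png",np.hstack([cv2.resize(sc[220:360,240:440],(350,245),interpolation=2),cv2.resize(im[60:300,240:560],(350,245))]))
E
```

```text
12.6 [0.41042751 0.07443988 0.24969378]
grip top (np.int64(0), array([0., 0., 0.]), array([nan, nan, nan]))
collar (np.int64(0), array([0., 0., 0.]), array([nan, nan, nan]))
[0.08573389 0.09070539 0.39429992 0.39429992]h.py:21: RuntimeWarning: Mean of empty slice.
  (x,y),r=cv2.minEnclosingCircle(p); return m.sum(),np.round([x/1e4,y/1e4,r/1e4],4),C[m].mean(0).round(4)
  ret = um.true_divide(
```

View pics/c5.png

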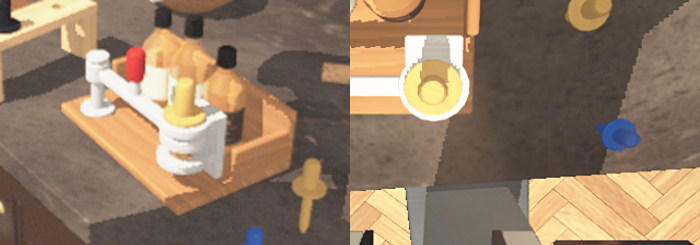

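The brass pin stands upright, with its collar down on the upper ring (z 0.0907, crop (183,115)) and the gate shut. The black pin is still in the stand. Handing in.

```bash
python3 -c "
from h import *
print(env.sign_off())"
```

```text
the job is handed in; nothing more can be done
None
```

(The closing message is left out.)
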